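# Level a fixture's middle rest with a straightedge

## Robot

A 7-joint arm with a two-finger parallel gripper is mounted at the origin on a cart in front of the work surface, level with it; the furniture and walls round the work are solid. World frame = base frame: x ahead of the robot, y to its left, z up, the work surface at z = 0. Lengths are in mm, angles in rad, forces in N, time in s.
With the tool pointing down it reaches from about 400 to 875 mm from the base axis. Payload 4.4 kg.
Tool frame: the origin (TCP) lies where the fingers leave the gripper's body, on its centre line; the fingertips stand 73 mm ahead of it and the grasp point (between the pads) lies bot.grip_depth ahead of it (bot.grip_depth is the distance from the TCP to the grasp point, in mm); z points along the fingers, x is the direction in which the jaws open and shut, and the axes are right-handed (so a half turn about z gives the same grasp; the last joint's range is limited). The gripper opens to 85 mm and grips with 20 to 120 N. Pads are 22 mm wide; open, the fingers measure 114 mm over their backs; the gripper's body (76 mm by 85 mm) begins 54 mm behind the grasp point. The pads swing forward as they close: fully open they stand 13 mm farther back than shut.
Start: joints at [-1.382, 0.628, 0.038, 1.517, -0.027, 0.996, -0.02], TCP at [163.811, 629.033, 303.913] pointing down, gripper open.
Joint ranges: [-3.06, 3.06], [-0.37, 2.12], [-1.25, 1.32], [0.18, 2.47], [-1.1, 4.24], [0.23, 1.98], [-2.94, 2.94]. Speed limits (rad/s): [2.57, 2.57, 3.14, 3.14, 3.14, 3.14, 3.14].

## Interface

Orientations are given as a rotation vector (axis times angle).
In Python, from bench import bot, vision gives the robot as it stands.
- The arm moves only by the shell command python3 -m handwheel 'ROWS'. ROWS is JSON, a list of rows, each a list of 3 entries, a list of its own where there are three numbers: the gripper's target within -1 to 1 (shut at 1, half-way at 0, fully open at -1), then the shift along the tool's x, y, z in mm, then the turn about the tool's z in rad. A call has 1 to 20 rows; each row shifts and turns the commanded pose from where the row before left it, along the tool's axes as they then stand; what a row does not reach is not made up. A row lasts 1/12 s, in which the tool goes at most 41.7 mm and 7.16 degrees, less where a joint would pass 70% of its speed; a pose out of reach is approached as far as the arm can. A call with a gripper value outside its range is refused whole. The fingers move at their own pace and stop on an object; the grip force is fixed at half the most. Time passes only in rows, so rows that do not move let the fingers close. It gives the time, the measured TCP pose, the force and the opening at its end, in the units of the state.
- bot.get_obs(): the state, without advancing time (a new reading comes with each control period).
- vision.snapshot(name): name is "side" or "top"; returns a dict with "image" (400x640x3 uint8, red, green, blue), "z_map" (400x640 float32, mm along the optical axis (not along the pixel's ray), 0 where there is no reading), "intrinsics" (3x3 intrinsics, pixels), "k1" (the pictures are not rectified: a ray, as slopes to the right and down, at radius r is drawn at 1 + k1 r^2 times it, then the intrinsics apply), "R" (3x3) and "t" (3): a world point X has camera coordinates R X + t. Camera axes: x right, y down, z forward; pixel columns grow to the right and rows downward; lengths in mm; the calibration is good to about 2 mm. A picture is of the moment at which its call begins.
- bot.hand_in(): hands the job in, once; it reports no verdict.
Trained networks look in the newest picture that a camera, given by its name, has taken for a name from the list of things; names that differ only in an ending like _2 or _b are one class to them, and where a whole thing is asked for, a point or a joint stands for the part that bears it (a point fixed in the world has none). Each returns a list of dicts, best first, with "score" (0 to 1); they miss things now and then, are a little off and sometimes report something else, mostly with a low value. They report only what shows in the picture. A call takes as long as a camera call.
- vision.masks_of(label, camera): "mask" (400x640 bool, what is visible of it) and "location" ([row, column] in pixels, amid what is visible of it).
The state is a dict: "time_s": time; "qpos": joint angles; "qd": joint speeds; "effort": joint torques, N m; "eef_pos": TCP position; "orientation": TCP orientation; "ft_force": force on the tool from outside, world axes, zero at the start; "torque": the same for the moment, N m; "width": finger opening in mm.
Only numpy, scipy, OpenCV 4.12 (cv2) and the standard library are available. Lean on these libraries where they do the work, as an engineer would, in place of code of your own. Each camera call takes 0.05 s, during which the arm holds its last target. There are 200 camera calls.

## Task

Lay the straightedge centred along the three rests of the fixture and let go of it, then gently press it down over the left rest and after that over the right rest: it rocks, because the wedge-adjusted middle rest stands proud. Draw the wedge out by its pull just far enough that it rocks no more and all three rests are level (no lower: take off the high spot, do not make a hollow), and prove it by pressing over the left and then the right rest again. Press lightly, with well under 2 kg, set the straightedge down softly and leave it lying along the rests, and do not disturb the caliper, spanner, side cutters and grease tin.

Things in the scene. Friction and masses are not known exactly. Their poses are not given: they have to be found in the camera images.
- fixture: steel rest fixture, fixed to the bench: base plate 90 x 290 x 14 mm, origin at the centre of its underside. Three rests stand in a row along its y axis (y to its left end, -x to its front, where the wedge comes out). The two end rests stay put and are level with each other, but are packed up on shims: their tops are 48 to 52 mm above the bench, how much is not known.
- left_rest (a point): point at fixture y = +105 mm, 50 mm above the bench, on the centre line of the left end rest, whose top face (30 x 30 mm) lies within 2 mm above or below this point
- right_rest (a point): point at fixture y = -105 mm, 50 mm above the bench, on the centre line of the right end rest, whose top face (30 x 30 mm) lies within 2 mm above or below this point
- mid_housing (a point): top centre of the 56 x 60 mm housing of the middle rest, fixed, 33 mm above the bench. From it rises the middle rest, a flat bar 18 (fixture x) x 40 (y) mm, its top at first 54 to 56 mm above the bench and so proud of the end rests by an unknown 2 to 8 mm. The centred straightedge at first balances on it alone, clear of the end rests.
- wedge (a joint): how far the wedge is drawn out toward the fixture's -x, in m (0 = pushed in, range 0 to 0.05, starts at 0 to 0.004). Drawn out 5 mm it lowers the middle rest by 1 mm; pushed in it lifts it. It moves with 7 to 9 N and stays where it is left. The value that makes the rests level differs each time.
- wedge_pull (a point): middle of the upright pull tab at the front end of the wedge, 45 mm above the bench, 70 mm in front of the line of rests when pushed in; it moves with the wedge. The tab is 24 mm long (fixture x), 12 mm wide (fixture y: pinch it across this) and reaches from 18 mm below to 13 mm above this point.
- straightedge_mid (a point): centre (half-way up) of the loose straightedge, a steel I-section bar 280 mm long (its y axis), 26 mm wide (its x: grasp across this at the middle), 22 mm high, 0.5 to 0.7 kg. It starts flat on the bench to the right of the fixture, roughly fore and aft. Either end may point left.
- straightedge: the same straightedge, origin at the centre of its underside. Balanced on a proud middle rest, it gives way over an end rest at 1 to 2 N, tips about the middle rest's edge (20 mm from centre) and lands hard on the end rest; let go, it tips back. At 105 mm from centre it goes down by about 0.85 times what the middle rest stands proud.
- caliper: steel vernier caliper lying flat near the front edge of the bench, 73 x 200 x 10 mm; leave alone
- spanner_13: combination spanner 161 mm long lying behind the fixture; leave alone
- side_cutters: side cutters with red handles, 52 x 151 x 12 mm, left of the fixture; leave alone
- grease_tin: round tin, 62 mm across, 42 mm high, left of the fixture; leave alone

How it is judged (in metres and radians):
On the way, in this order (a step that is already met when the one before it is completed fails the run):
1. the straightedge lies along the three rests (centred within 15 mm across and 30 mm along) and is let go (x of straightedge_mid in the frame of fixture between -0.015 and 0.015 m and y of straightedge_mid in the frame of fixture between -0.03 and 0.03 m and z of straightedge_mid in the frame of fixture between 0.055 and 0.075 m and angle between the y axis of straightedge and the y axis of fixture, either way round below 0.14 rad and contact force between straightedge and fixture above 2 N and contact force between the fingers and straightedge below 0.05 N), for 0.2 s.
2. it is pressed home over the left rest with more than 3 N (horizontal distance between the grasp point and left_rest below 0.045 m and contact force between the fingers and straightedge above 3 N and contact force between straightedge and fixture above 6 N), for 0.1 s.
3. it is pressed home over the right rest with more than 3 N (horizontal distance between the grasp point and right_rest below 0.045 m and contact force between the fingers and straightedge above 3 N and contact force between straightedge and fixture above 6 N), for 0.1 s.
4. the middle rest is let down level with the end rests (at most 0.7 mm above, 1.2 mm below) and the wedge is let go (distance between mid_rest_c0 and rest_rail_c0 between 0.0368 and 0.0387 m and contact force between the fingers and fixture below 0.05 N), for 0.2 s.
5. pressed again over the left rest with the rests level, with more than 3 N (all of step 2 and distance between mid_rest_c0 and rest_rail_c0 between 0.0368 and 0.0387 m), for 0.1 s.
6. pressed again over the right rest with the rests level, with more than 3 N (all of step 3 and distance between mid_rest_c0 and rest_rail_c0 between 0.0368 and 0.0387 m), for 0.1 s.
At the end, for the whole second after the job is handed in: the top of the middle rest is level with the end rests (not more than 0.7 mm above and 1.2 mm below them), and the straightedge lies at rest along all three rests, centred within 15 mm across and 40 mm along, within 8 degrees (distance between mid_rest_c0 and rest_rail_c0 between 0.0368 and 0.0387 m and x of straightedge_mid in the frame of fixture between -0.015 and 0.015 m and y of straightedge_mid in the frame of fixture between -0.04 and 0.04 m and z of straightedge_mid in the frame of fixture between 0.055 and 0.068 m and angle between the y axis of straightedge and the y axis of fixture, either way round below 0.14 rad and linear speed of straightedge below 0.01 m/s); the robot touches nothing.
It fails at once if the straightedge is pressed on an end rest so hard that the fixture carries more than 30 N (contact force between straightedge and fixture above 30 N and (horizontal distance between the grasp point and left_rest below 0.06 m or horizontal distance between the grasp point and right_rest below 0.06 m)).
It fails at once if the straightedge is dropped or rammed on the fixture (more than 80 N) (contact force between straightedge and fixture above 80 N).
It fails at once if a bystander (caliper, spanner, side cutters, grease tin) is moved by more than 20 mm (distance of any of caliper, spanner_13, side_cutters, grease_tin from where it was at the start of the episode above 0.02 m).
It also fails if it takes over 72 s, if anything falls off the work surface, if the arm or the gripper's body presses on something with over 40 N, if the wrist force passes 120 N, or if a joint passes its speed limit or range.

## Working session

There is one attempt and no reset: what is moved stays moved. The work goes in short steps, Python scripts to look and compute and a shell command to move; the robot and the scene stay as the last step left them, time stands still between calls to the robot, and variables do not carry over. Pictures are saved under pics/ and viewed, about 8 in all and at most 12, crops included, and the job is handed in when it is done.

```bash
ls; mkdir -p pics; cat > h.py <<'E'
import numpy as np,cv2
from bench import bot,vision
from scipy.spatial.transform import Rotation as Ro
def cloud(s):
    z=s["z_map"].astype(float);K=np.array(s["intrinsics"]);k1=s["k1"]
    v,u=np.mgrid[0:400,0:640]
    xd=(u-K[0,2])/K[0,0];yd=(v-K[1,2])/K[1,1]
    x,y=xd.copy(),yd.copy()
    for _ in range(20):
        f=1+k1*(x*x+y*y);x,y=xd/f,yd/f
    P=np.stack([x*z,y*z,z],-1)-np.array(s["t"]).ravel()
    W=P@np.array(s["R"]);W[z==0]=np.nan
    return W
def pix(s,X):
    K=np.array(s["intrinsics"]);c=np.array(s["R"])@np.array(X)+np.array(s["t"]).ravel()
    a=c[:2]/c[2];a=a*(1+s["k1"]*(a@a));return K[0,0]*a[0]+K[0,2],K[1,1]*a[1]+K[1,2]
def st():
    o=bot.get_obs();R=Ro.from_rotvec(o["orientation"]).as_matrix()
    print(o["time_s"],np.round(o["eef_pos"],1),"F",np.round(o["ft_force"],1),"w",round(o["width"],1),"x",np.round(R[:,0],3),"z",np.round(R[:,2],3));return o,R
E
cat > a.py <<'E'
from h import *
st();print(bot.grip_depth)
for c in("top","side"):
    s=vision.snapshot(c);cv2.imwrite(f"pics/{c}0.png",s["image"][...,::-1]);W=cloud(s);np.save(c,W)
    for n in("fixture","straightedge","wedge","wedge_pull","straightedge_mid","mid_housing","left_rest","right_rest","caliper","grease_tin"):
        try: r=vision.masks_of(n,c)
        except Exception as e: print(n,e);continue
        for m in r[:2]:
            k=m["mask"]&np.isfinite(W[...,0]);p=W[k]
            if len(p)<5: continue
            q=p[p[:,2]>np.percentile(p[:,2],60)]
            r_=cv2.minAreaRect(q[:,:2].astype(np.float32))
            print(c,n,round(m["score"],2),np.round(m["location"]),len(p),np.round(np.median(p,0)),"z",np.round(np.percentile(p[:,2],[5,50,95])),"rect",np.round(r_[0],1),np.round(r_[1],1),round(r_[2],1))
E
python3 a.py
```

```text
pics
0.0 [163.7 628.5 303. ] F [-0.4  0.1  0.2] w 85.7 x [ 0.252  0.968 -0.002] z [-0.001 -0.002 -1.   ]
53.900000000000006
top straightedge 0.95 [240. 423.] 817 [ 452. -280.   23.] z [13. 23. 29.] rect [ 454.3 -300. ] [ 25.2 260.8] 8.3
top straightedge_mid 0.82 [238. 423.] 849 [ 452. -281.   23.] z [ 2. 23. 29.] rect [ 454.6 -305. ] [ 25.6 270.9] 7.9
top caliper 0.73 [267. 218.] 637 [377. 280.   9.] z [ 1.  9. 14.] rect [367.2 248.5] [ 51.7 196.7] 8.1
side fixture 0.64 [217. 295.] 3050 [569.  53.  16.] z [10. 16. 50.] rect [565.7  28.2] [137.  252.6] 16.5
side straightedge 0.61 [152. 357.] 483 [ 451. -273.   20.] z [ 3. 20. 23.] rect [ 454.1 -301.2] [ 25.7 271.5] 8.4
side wedge 0.91 [212. 316.] 350 [526.  35.  23.] z [15. 23. 57.] rect [547.8  33.6] [109.8  28.2] 0.5
side wedge 0.33 [326. 259.] 923 [584. 378.  39.] z [ 9. 39. 42.] rect [587.  370.2] [60.4 60. ] 0.3
side wedge_pull 0.71 [212. 318.] 382 [526.  34.  23.] z [-1. 23. 56.] rect [555.   33.7] [125.9  28.2] 0.5
side straightedge_mid 0.96 [157. 353.] 474 [ 452. -275.   21.] z [ 5. 21. 23.] rect [ 454.2 -301.6] [ 25.5 272.4] 8.4
side mid_housing 0.9 [219. 297.] 3033 [568.  56.  16.] z [10. 16. 50.] rect [565.6  28.2] [137.2 252.6] 16.5
side left_rest 0.88 [220. 299.] 3119 [569.  54.  16.] z [ 9. 16. 50.] rect [568.4  28.7] [140.7 251.2] 18.8
side right_rest 0.79 [218. 298.] 3028 [569.  54.  16.] z [11. 16. 50.] rect [568.4  28.7] [140.7 251.1] 18.9
side right_rest 0.6 [212. 314.] 335 [526.  35.  23.] z [15. 23. 56.] rect [519.2  33.4] [22.2 52.4] 78.5
side caliper 0.96 [320. 371.] 938 [372. 307.   7.] z [ 2.  7. 11.] rect [359.5 257.6] [ 69.  190.7] 4.4
side caliper 0.67 [211. 318.] 293 [521.  34.  24.] z [18. 24. 57.] rect [518.4  33.6] [22.2 50.8] 78.5
side grease_tin 0.82 [324. 260.] 998 [585. 378.  39.] z [ 0. 39. 42.] rect [587.7 370.4] [61.6 60. ] 10.6
```

View pics/top0.png

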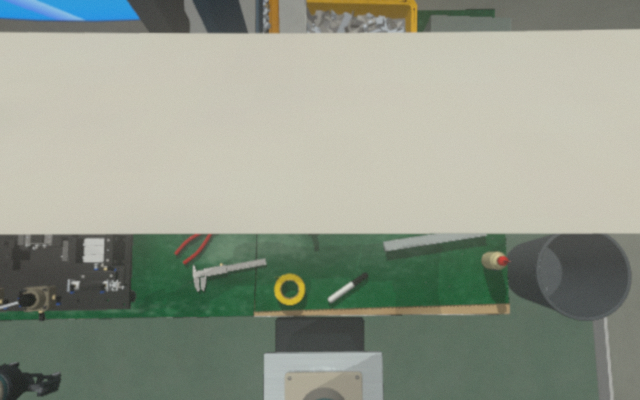

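View pics/side0.png

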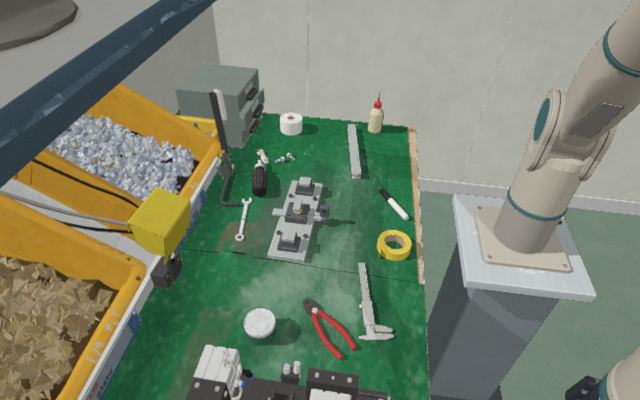

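```bash
python3 - <<'E'
from h import *
for c in("top","side"):
    W=np.load(c+".npy");p=W.reshape(-1,3);p=p[np.isfinite(p[:,0])]
    b=(p[:,0]>420)&(p[:,0]<720)&(p[:,1]>-160)&(p[:,1]<220)
    q=p[b&(p[:,2]>40)&(p[:,2]<62)]
    # cluster
    g=np.zeros((400,400),np.uint8);ij=np.round(q[:,:2]-[400,-180]).astype(int);g[ij[:,0],ij[:,1]]=1
    g2=cv2.dilate(g,np.ones((7,7)));n,l=cv2.connectedComponents(g2)
    lab=l[ij[:,0],ij[:,1]]
    for k in range(1,n):
        r=q[lab==k]
        if len(r)>8:
            R=cv2.minAreaRect(r[:,:2].astype(np.float32));print(c,len(r),np.round(R[0],1),np.round(R[1],1),round(R[2],1),"z",np.round(np.percentile(r[:,2],[5,50,95]),1))
    base=p[b&(p[:,2]>9)&(p[:,2]<19)]
    R=cv2.minAreaRect(base[:,:2].astype(np.float32));print(c,"base",len(base),R)
E
```

```text
top base 11 ((441.41204833984375, 0.078399658203125), (33.77277755737305, 280.4707336425781), 2.377115249633789)
side 68 [502.9  32. ] [23.2 13.4] 10.7 z [41.5 53.9 58.7]
side 109 [573.  -74.1] [35.1 32. ] 87.1 z [41.4 48.  50.8]
side 158 [574.7 135.2] [34.  32.3] 88.3 z [41.  48.5 50.6]
side 89 [574.7  30. ] [18.5 39.9] 0.0 z [49.7 54.4 56.7]
side 41 [705.9 -81.6] [14.  75.5] 14.7 z [40.2 41.1 42.4]
side base 1640 ((606.3887329101562, 34.70491027832031), (304.5780944824219, 217.01406860351562), 89.4429931640625)
```

```bash
python3 - <<'E'
from h import *
W=np.load("top.npy");p=W[40:230,20:620].reshape(-1,3);print("panel",np.round(np.nanpercentile(p,[2,50,98],axis=0)))
W=np.load("side.npy");p=W.reshape(-1,3);p=p[np.isfinite(p[:,0])]
def top(x0,x1,y0,y1,z0,z1,lo=None):
    q=p[(p[:,0]>x0)&(p[:,0]<x1)&(p[:,1]>y0)&(p[:,1]<y1)&(p[:,2]>z0)&(p[:,2]<z1)]
    R=cv2.minAreaRect(q[:,:2].astype(np.float32));print(len(q),np.round(R[0],1),np.round(R[1],1),round(R[2],1),"mean",np.round(q.mean(0),1),"med z",round(np.median(q[:,2]),2))
for b in((545,605,105,165),(545,605,-105,-45)): top(*b,45.5,55)
top(555,595,0,60,52,62)
top(480,525,10,55,52,64)
# straightedge
q=p[(p[:,0]>380)&(p[:,0]<520)&(p[:,1]>-460)&(p[:,1]<-140)&(p[:,2]>18)&(p[:,2]<28)];R=cv2.minAreaRect(q[:,:2].astype(np.float32));print("se",R,np.median(q[:,2]))
q=p[(p[:,0]>470)&(p[:,0]<490)&(p[:,1]>0)&(p[:,1]<100)];print("bench z",np.median(q[:,2]))
# anything tall within workspace
q=p[(p[:,0]>400)&(p[:,0]<800)&(abs(p[:,1])<450)&(p[:,2]>75)]
H,_,_=np.histogram2d(q[:,0],q[:,1],[range(400,801,50),range(-450,451,50)]);print(H.astype(int))
print(np.round(np.percentile(q[:,2],[50,99])), W.shape)
# where the box z
s=vision.snapshot("top");print("cam",-np.array(s["R"]).T@np.array(s["t"]).ravel())
s=vision.snapshot("side");print("cam",-np.array(s["R"]).T@np.array(s["t"]).ravel())
E
```

```text
panel [[nan nan nan]
 [nan nan nan]
 [nan nan nan]]
127 [575.7 134.6] [32.9 29.7] 89.9 mean [575.6 135.6  48.9] med z 49.06
83 [573.4 -75.2] [30.3 32.4] 5.3 mean [573.4 -74.1  48.8] med z 48.74
75 [574.7  30. ] [18.5 39.9] 0.0 mean [574.1  29.8  54.7] med z 54.53
39 [502.9  32. ] [23.2 13.4] 10.9 mean [503.8  31.8  56.3] med z 56.45
se ((453.0575256347656, -315.896240234375), (292.63128662109375, 101.77973937988281), 80.9656753540039) 20.9863352346993
bench z -0.7973348327641425
[[  11    0    0    0    0    0    0    0    0    0    0    0    0    0
     0    0    0    0]
 [   0    0    0    0    0    0    0    0    0    0    0    0    0    0
     0    0    0    0]
 [   0    0    0    0    0    0    0    0    0    0    0    0    0    0
     0    0    0    0]
 [   0    0    0    0    0    0    0    0    0    0    0    0    0    0
     0    0    0    0]
 [   0    0    0    0    0    0    0    0    0    0    0    0    0   44
   203  384  681  735]
 [   0    0    0    0    0    0    0    0    0    0    0    0    0    2
     4  217  858  851]
 [   0    0    0    0    0    0    0    0    0  138  627  205  141  159
   352  563 1866 2255]
 [  58  146  136   75    0    0    0    0    0  161  171  978  659  639
   291  851 1229 2080]]
[336. 629.] (400, 640, 3)
cam [ 394.78444791   25.32636058 1433.2894248 ]
cam [420.83910202 797.44433663 759.43220261]
  return fnb._ureduce(a,
```

```bash
python3 -m handwheel '[[-1,[-23,25,0],0],[-1,[-23,25,0],0],[-1,[-23,25,0],0],[-1,[-23,25,0],0],[-1,[-23,25,0],0],[-1,[-23,25,0],0],[-1,[-23,25,0],0],[-1,[-23,25,0],0],[-1,[-23,25,0],0],[-1,[-23,25,0],0],[-1,[-23,25,0],0],[-1,[-23,25,0],0],[-1,[-23,25,0],0],[-1,[-23,25,0],0],[-1,[-23,25,0],0]]'; python3 -c "
from h import *
st()"
```

```text
time_s: 2.45
eef_pos: [440.5, 199.2, 304.2]
orientation: [2.486, 1.921, 0.001]
ft_force: [0.2, 0.4, 0.4]
width: 85.6
2.45 [440.5 199.2 304.2] F [0.2 0.4 0.4] w 85.6 x [0.252 0.968 0.001] z [ 0.001  0.    -1.   ]
```

```bash
python3 -m handwheel '[[-1,[-35,10,0],0],[-1,[-35,10,0],0],[-1,[-35,10,0],0],[-1,[-35,10,0],0],[-1,[-35,10,0],0],[-1,[-35,10,0],0],[-1,[-35,10,0],0],[-1,[-35,10,0],0],[-1,[-35,10,0],0],[-1,[-35,10,0],0],[-1,[-35,10,0],0],[-1,[-35,10,0],0],[-1,[-35,10,0],0],[-1,[0,0,0],0.117],[-1,[0,0,0],0.117],[-1,[0,0,0],0.117],[-1,[0,0,0],0.117],[-1,[0,0,0],0.117]]'; python3 -c "
from h import *
o,R=st();print(o['qpos'])"
```

```text
time_s: 3.95
eef_pos: [450.9, -272.6, 304.0]
orientation: [2.937, 1.114, 0.001]
ft_force: [0.6, 1.6, -0.3]
width: 85.1
3.95 [ 450.9 -272.6  304. ] F [ 0.6  1.6 -0.3] w 85.1 x [0.749 0.663 0.   ] z [ 0.  0. -1.]
[ 0.27551977  0.46797475  0.31267166  1.86600797 -0.18839816  0.8359387
  1.40833807]
```

```bash
python3 -m handwheel '[[-1,[0,0,0],0.116],[-1,[0,0,0],0.116],[-1,[0,0,0],0.116],[-1,[0,0,0],0.116],[-1,[0,0,0],0.115],[-1,[-1,29,35],0],[-1,[0,0,35],0],[-1,[0,0,35],0],[-1,[0,0,35],0],[-1,[0,0,35],0],[-1,[0,0,20],0],[-1,[0,0,0],0]]'; python3 -c "
from h import *
o,R=st();print(o['qpos'],bot.grip_depth)
s=vision.snapshot('side');cv2.imwrite('pics/s1.png',cv2.resize(s['image'][100:220,260:460,::-1],(800,480)))"
```

```text
time_s: 4.95
eef_pos: [452.0, -297.3, 107.9]
orientation: [-3.128, -0.238, 0.009]
ft_force: [0.5, -0.5, -0.2]
width: 85.5
4.95 [ 452.  -297.3  107.9] F [ 0.5 -0.5 -0.2] w 85.5 x [ 0.988  0.151 -0.005] z [-0.006  0.004 -1.   ]
[ 0.34971021  0.79676494  0.28042491  1.96483364 -0.47219919  0.45152495
  1.13260512] 53.900000000000006
```

View pics/s1.png

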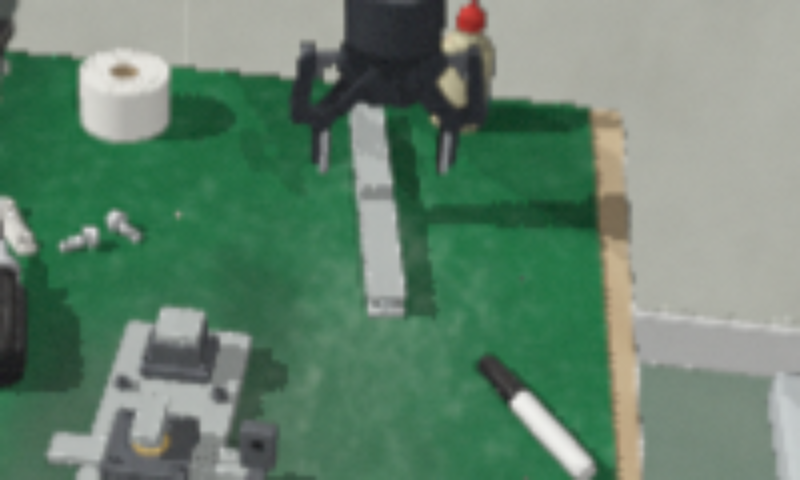

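```bash
python3 -c "
from h import *
W=np.load('side.npy')
print(W[147,353],W[147,354],W[176,356],W[174,355])
s=vision.snapshot('side')
print(pix(s,[454.2,-301.5,22]),pix(s,[454-20,-301.5+139,22]))
"
```

```text
[ 456.26644611 -304.73839584   20.17903096] [ 453.14285128 -306.48943917   19.39812361] [ 435.09497851 -169.73940126    9.78574063] [ 438.55920048 -165.43743061   20.08984069]
(np.float64(353.60511466249295), np.float64(147.15531035520402)) (np.float64(356.523983308351), np.float64(174.26119472754363))
```

```bash
python3 -m handwheel '[[-1,[2,5,14],0],[-1,[0,0,14],0.008],[-1,[0,0,0],0],[1,[0,0,0],0],[1,[0,0,0],0],[1,[0,0,0],0],[1,[0,0,0],0],[1,[0,0,0],0],[1,[0,0,0],0],[1,[0,0,0],0],[1,[0,0,0],0],[1,[0,0,0],0],[1,[0,0,0],0],[1,[0,0,0],0]]'; python3 -c "
from h import *
o,R=st();print(bot.grip_depth)"
```

```text
time_s: 6.22
eef_pos: [456.2, -303.7, 84.8]
orientation: [-3.133, -0.225, 0.0]
ft_force: [-2.6, 1.2, 8.4]
width: 24.0
6.2167 [ 456.2 -303.7   84.8] F [-2.6  1.2  8.4] w 24.0 x [ 0.99   0.143 -0.   ] z [-0.  0. -1.]
53.900000000000006
```

```bash
python3 -m handwheel '[[1,[0,0,-10],0],[1,[0,0,-10],0],[1,[0,0,-10],0],[1,[0,0,-20],0],[1,[0,0,-20],0],[1,[0,0,0],0],[1,[0,0,0],0],[1,[0,0,0],0]]'; python3 -c "
from h import *
o,R=st();print(o['torque'])
s=vision.snapshot('side');cv2.imwrite('pics/s2.png',cv2.resize(s['image'][60:240,260:460,::-1],(800,720))[:600]);W=cloud(s)
q=W[60:200,300:420].reshape(-1,3);q=q[np.isfinite(q[:,0])];q=q[(q[:,2]>55)&(q[:,2]<110)&(abs(q[:,0]-456)<60)&(q[:,1]>-470)&(abs(q[:,1]+303)>45)]
for lo,hi in((-470,-350),(-255,-150)):
  r=q[(q[:,1]>lo)&(q[:,1]<hi)];print(len(r),np.round(np.percentile(r,[2,50,98],axis=0),1))
"
```

```text
time_s: 6.88
eef_pos: [456.4, -302.8, 153.3]
orientation: [-3.132, -0.227, 0.001]
ft_force: [0.5, -0.1, -6.0]
width: 24.0
6.8833 [ 456.4 -302.8  153.3] F [ 0.5 -0.1 -6. ] w 24.0 x [ 0.99   0.144 -0.001] z [-0.001  0.001 -1.   ]
[0.0084464  0.00303413 0.0451598 ]
53 [[ 396.8 -443.2   56.4]
 [ 459.9 -380.7   88.9]
 [ 469.6 -353.7   91.8]]
228 [[ 425.9 -253.5   68.8]
 [ 442.5 -196.7   89.1]
 [ 459.7 -166.4   92.2]]
```

View pics/s2.png

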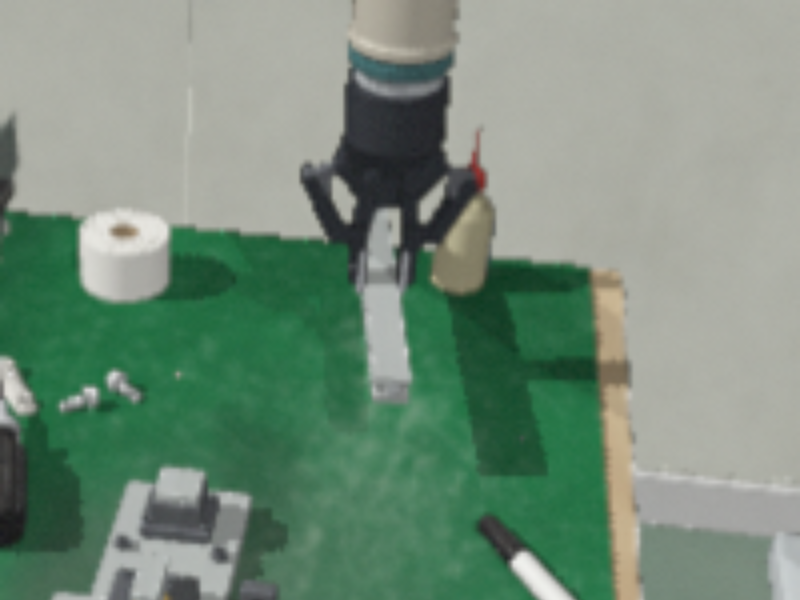

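```bash
python3 -m handwheel '[[1,[0,0,-12],0.08],[1,[0,0,-12],0.08],[1,[0,0,0],0],[1,[5,-14,0],0],[1,[9.4,-28,0],0],[1,[9.4,-28,0],0],[1,[9.4,-28,0],0],[1,[9.4,-28,0],0],[1,[9.4,-28,0],0],[1,[9.4,-28,0],0],[1,[9.4,-28,0],0],[1,[9.4,-28,0],0],[1,[9.4,-28,0],0],[1,[9.4,-28,0],0],[1,[9.4,-28,0],0],[1,[5,-14,0],0],[1,[0,0,0],0],[1,[0,0,0],0]]'; python3 -c "
from h import *
o,R=st()
s=vision.snapshot('side');cv2.imwrite('pics/s3.png',cv2.resize(s['image'][120:270,220:420,::-1],(800,600)));W=cloud(s)
q=W.reshape(-1,3);q=q[np.isfinite(q[:,0])];q=q[(q[:,2]>102)&(q[:,2]<116)&(abs(q[:,0]-574)<40)&(abs(q[:,1]-30)<170)&(abs(q[:,1]-30)>45)]
for lo,hi in((-200,0),(60,200)):
  r=q[(q[:,1]>lo)&(q[:,1]<hi)];print(len(r),np.round(np.percentile(r,[2,50,98],axis=0),1),r.mean(0))
"
```

```text
time_s: 8.43
eef_pos: [574.9, 32.2, 176.1]
orientation: [3.141, -0.017, -0.004]
ft_force: [-0.4, -0.1, -6.0]
width: 23.8
8.4333 [574.9  32.2 176.1] F [-0.4 -0.1 -6. ] w 23.8 x [ 1.    -0.011 -0.002] z [-0.002 -0.    -1.   ]
24 [[560.3 -68.6 107.5]
 [580.4 -28.3 111.7]
 [586.1 -16.6 114. ]] [576.67926115 -33.86507682 111.56192541]
355 [[562.3  76.8 107.4]
 [574.8 127.2 112.3]
 [588.  168.5 115. ]] [574.85217694 126.21691803 112.03612185]
```

View pics/s3.png

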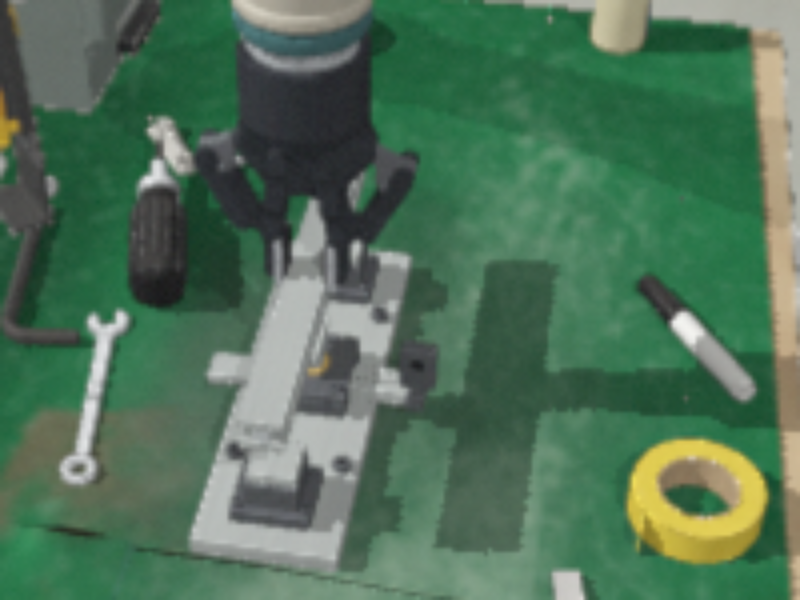

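```bash
python3 -m handwheel '[[1,[0,0,12],0],[1,[0,0,12],0],[1,[0,0,6],0],[1,[0,0,2],0],[1,[0,0,0],0],[1,[0,0,0],0]]';  python3 -m handwheel '[[1,[0,0,1],0],[1,[0,0,1],0],[1,[0,0,0],0]]'; python3 -m handwheel '[[1,[0,0,1],0],[1,[0,0,0],0]]';
```

```text
time_s: 8.98
eef_pos: [575.5, 30.2, 145.6]
orientation: [3.141, -0.026, -0.0]
ft_force: [-0.3, 0.4, -6.8]
width: 24.1
time_s: 9.23
eef_pos: [575.6, 30.7, 144.0]
orientation: [-3.141, 0.025, -0.001]
ft_force: [0.8, 0.6, -6.7]
width: 23.8
time_s: 9.4
eef_pos: [575.5, 30.8, 142.9]
orientation: [-3.141, 0.025, -0.0]
ft_force: [-0.5, -0.6, -6.8]
width: 23.9
```

```bash
for i in 1; do python3 -m handwheel '[[1,[0,0,1],0],[1,[0,0,0],0]]';python3 -m handwheel '[[1,[0,0,1],0],[1,[0,0,0],0]]'; done
```

```text
time_s: 9.57
eef_pos: [575.4, 30.7, 141.7]
orientation: [-3.141, 0.025, 0.0]
ft_force: [-0.7, 0.1, -7.1]
width: 24.3
time_s: 9.73
eef_pos: [575.4, 30.7, 140.7]
orientation: [-3.141, 0.025, 0.0]
ft_force: [-0.9, -0.6, -6.4]
width: 24.0
```

```bash
python3 -m handwheel '[[1,[0,0,0.6],0],[1,[0,0,0],0]]';python3 -m handwheel '[[1,[0,0,0.6],0],[1,[0,0,0],0]]';python3 -m handwheel '[[1,[0,0,0.6],0],[1,[0,0,0],0]]'
```

```text
time_s: 9.9
eef_pos: [575.5, 30.7, 140.5]
orientation: [-3.141, 0.025, -0.0]
ft_force: [-0.5, 0.4, -3.0]
width: 23.9
time_s: 10.07
eef_pos: [575.5, 30.7, 140.3]
orientation: [-3.141, 0.025, -0.0]
ft_force: [-2.2, 0.7, 3.8]
width: 23.9
time_s: 10.23
eef_pos: [575.6, 30.6, 140.3]
orientation: [-3.141, 0.025, -0.001]
ft_force: [-3.9, 1.0, 8.6]
width: 23.9
```

```bash
python3 -m handwheel '[[1,[0,0,-0.6],0],[1,[0,0,0],0],[0.2,[0,0,0],0],[0,[0,0,0],0],[0,[0,0,0],0],[0,[0,0,0],0],[0,[0,0,0],0]]'; python3 -c "
from h import *
o,R=st()
s=vision.snapshot('side');cv2.imwrite('pics/s4.png',cv2.resize(s['image'][140:270,250:370,::-1],(554,600)));W=cloud(s)
q=W.reshape(-1,3);q=q[np.isfinite(q[:,0])];q=q[(q[:,2]>64)&(q[:,2]<86)&(abs(q[:,0]-574)<30)&(abs(q[:,1]-30)<170)&(abs(q[:,1]-30)>45)]
for lo,hi in((-200,-80),(-80,0),(60,120),(120,200)):
  r=q[(q[:,1]>lo)&(q[:,1]<hi)];print(len(r),np.round(np.percentile(r,[2,50,98],axis=0),1).tolist())
"
```

```text
time_s: 10.82
eef_pos: [575.7, 30.6, 139.5]
orientation: [3.141, -0.025, 0.001]
ft_force: [0.9, 0.7, -0.7]
width: 42.9
10.8167 [575.7  30.6 139.5] F [ 0.9  0.7 -0.7] w 42.9 x [ 1.    -0.016  0.   ] z [ 0. -0. -1.]Traceback (most recent call last):
  File "<string>", line 7, in <module>
    r=q[(q[:,1]>lo)&(q[:,1]<hi)];print(len(r),np.round(np.percentile(r,[2,50,98],axis=0),1).tolist())
                                                       ~~~~~~~~~~~~~^^^^^^^^^^^^^^^^^^^^
    return _quantile_unchecked(
        a, q, axis, out, overwrite_input, method, keepdims, weights)
    return _ureduce(a,
                    func=_quantile_ureduce_func,
    ...<5 lines>...
                    overwrite_input=overwrite_input,
                    method=method)
    r = func(a, **kwargs)
    result = _quantile(arr,
                       quantiles=q,
    ...<2 lines>...
                       out=out,
                       weights=wgt)
    slices_having_nans = np.isnan(arr[-1, ...])
                                  ~~~^^^^^^^^^
IndexError: index -1 is out of bounds for axis 0 with size 0
```

View pics/s4.png

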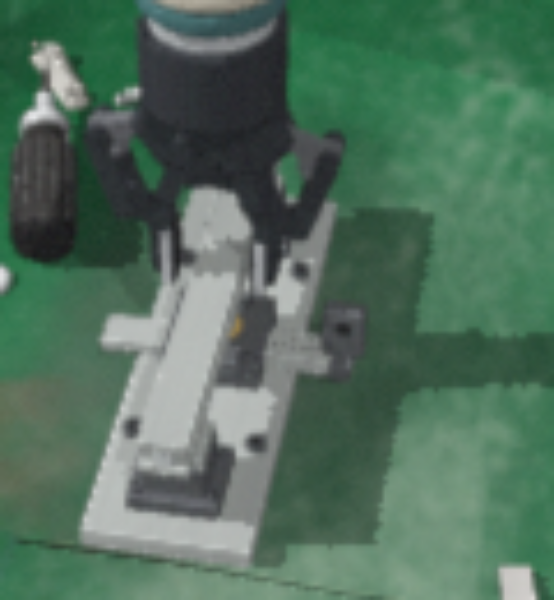

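```bash
python3 -m handwheel '[[0,[0,0,-5],0],[0,[0,0,-15],0],[0,[0,0,-15],0],[1,[0,-15,0],0],[1,[-0.5,-30,0],0],[1,[-0.5,-30,0],0],[1,[-0.5,-30,0],0],[1,[0,0,8],0],[1,[0,0,6],0],[1,[0,0,0],0],[1,[0,0,0],0]]'; python3 -c "
from h import *
o,R=st()
s=vision.snapshot('side');W=cloud(s)
q=W.reshape(-1,3);q=q[np.isfinite(q[:,0])];q=q[(q[:,2]>64)&(q[:,2]<86)&(abs(q[:,0]-574)<15)&(abs(q[:,1]-30)<170)]
for lo in range(-110,170,30):
  r=q[(q[:,1]>lo)&(q[:,1]<lo+30)]
  if len(r): print(lo,len(r),np.round(np.median(r,0),1))
"
```

```text
time_s: 11.78
eef_pos: [575.5, 133.9, 160.5]
orientation: [3.14, -0.029, -0.001]
ft_force: [1.1, 0.4, -0.1]
width: -0.1
11.7833 [575.5 133.9 160.5] F [ 1.1  0.4 -0.1] w -0.1 x [ 1.    -0.018 -0.001] z [-0.001 -0.001 -1.   ]
-110 42 [567.5 -94.8  76.7]
-80 27 [566.  -68.2  76.7]
-50 17 [563.3 -42.1  76.4]
10 8 [563.2  34.   75.3]
40 15 [569.4  48.6  76.9]
70 8 [565.7  92.9  76.3]
100 20 [565.3 120.7  76.5]
130 103 [576.  146.3  76.6]
160 50 [576.3 165.4  75.2]
```

```bash
python3 -m handwheel '[[1,[0,0,5],0],[1,[0,0,2],0],[1,[0,0,0],0]]'; for i in 1; do python3 -m handwheel '[[1,[0,0,1],0],[1,[0,0,0],0]]'; python3 -m handwheel '[[1,[0,0,1],0],[1,[0,0,0],0]]'; python3 -m handwheel '[[1,[0,0,1],0],[1,[0,0,0],0]]'; done | grep -E "eef|force"
```

```text
time_s: 12.08
eef_pos: [575.4, 135.0, 153.2]
orientation: [3.141, -0.027, -0.001]
ft_force: [-0.1, -0.1, -0.2]
width: -0.1
eef_pos: [575.6, 135.5, 152.5]
ft_force: [0.1, -0.7, 0.0]
eef_pos: [575.6, 135.7, 151.6]
ft_force: [0.2, -0.0, -0.2]
eef_pos: [575.6, 135.7, 150.5]
ft_force: [-0.1, 0.1, -0.3]
```

```bash
(python3 -m handwheel '[[1,[0,0,0.5],0],[1,[0,0,0],0]]'; python3 -m handwheel '[[1,[0,0,0.5],0],[1,[0,0,0],0]]'; python3 -m handwheel '[[1,[0,0,0.5],0],[1,[0,0,0],0]]'; python3 -m handwheel '[[1,[0,0,0.5],0],[1,[0,0,0],0]]'; python3 -m handwheel '[[1,[0,0,0.5],0],[1,[0,0,0],0]]') | grep -E "eef|force"
```

```text
eef_pos: [575.7, 135.8, 150.1]
ft_force: [0.4, -0.0, 0.5]
eef_pos: [575.7, 135.8, 149.7]
ft_force: [-1.4, 0.3, 1.6]
eef_pos: [575.7, 135.9, 149.2]
ft_force: [0.4, 1.2, 1.7]
eef_pos: [575.7, 136.0, 148.6]
ft_force: [1.0, 1.4, 2.2]
eef_pos: [575.7, 135.9, 148.1]
ft_force: [-0.0, 1.8, 1.3]
```

```bash
(python3 -m handwheel '[[1,[0,0,0.5],0],[1,[0,0,0],0]]'; python3 -m handwheel '[[1,[0,0,0.5],0],[1,[0,0,0],0]]'; python3 -m handwheel '[[1,[0,0,0.5],0],[1,[0,0,0],0]]'; python3 -m handwheel '[[1,[0,0,0.5],0],[1,[0,0,0],0]]'; python3 -m handwheel '[[1,[0,0,0.5],0],[1,[0,0,0],0]]') | grep -E "eef|force"
```

```text
eef_pos: [575.6, 135.8, 147.6]
ft_force: [-0.6, 1.5, 2.8]
eef_pos: [575.6, 135.7, 147.0]
ft_force: [-0.1, 1.1, 1.4]
eef_pos: [575.6, 135.7, 146.5]
ft_force: [-0.8, 2.2, 1.8]
eef_pos: [575.6, 135.7, 146.0]
ft_force: [-0.0, 1.2, 1.6]
eef_pos: [575.7, 135.7, 145.8]
ft_force: [-0.7, 1.9, 3.2]
```

```bash
(python3 -m handwheel '[[1,[0,0,0.3],0],[1,[0,0,0],0],[1,[0,0,0],0]]'; python3 -m handwheel '[[1,[0,0,0.3],0],[1,[0,0,0],0],[1,[0,0,0],0]]') | grep -E "time|eef|force"
```

```text
time_s: 14.5
eef_pos: [575.7, 135.7, 145.7]
ft_force: [-0.7, 1.6, 4.6]
time_s: 14.75
eef_pos: [575.8, 135.7, 145.6]
ft_force: [-1.2, 1.5, 6.8]
```

```bash
python3 -m handwheel '[[1,[0,0,-1],0],[1,[0,0,-1],0],[1,[0,0,-1],0],[1,[0,0,-1],0],[1,[0,0,-1],0],[1,[0,0,-4],0],[1,[0,0,-6],0],[1,[0.2,15,0],0],[1,[0.2,30,0],0],[1,[0.2,30,0],0],[1,[0.2,30,0],0],[1,[0.2,30,0],0],[1,[0.2,30,0],0],[1,[0.2,30,0],0],[1,[0,15,0],0],[1,[0,0,5],0],[1,[0,0,2],0],[1,[0,0,1],0],[1,[0,0,0],0],[1,[0,0,0],0]]'; (python3 -m handwheel '[[1,[0,0,0.5],0],[1,[0,0,0],0]]'; python3 -m handwheel '[[1,[0,0,0.5],0],[1,[0,0,0],0]]'; python3 -m handwheel '[[1,[0,0,0.5],0],[1,[0,0,0],0]]')| grep -E "eef|force"
```

```text
time_s: 16.42
eef_pos: [573.8, -72.4, 151.8]
orientation: [-3.141, 0.021, 0.001]
ft_force: [-0.6, 0.7, 0.1]
width: -0.3
eef_pos: [573.8, -73.4, 151.5]
ft_force: [0.4, 0.8, -0.3]
eef_pos: [573.7, -74.1, 151.0]
ft_force: [0.8, -0.3, -0.1]
eef_pos: [573.7, -74.3, 150.5]
ft_force: [-0.8, 0.4, -0.1]
```

```bash
(python3 -m handwheel '[[1,[0,0,0.5],0],[1,[0,0,0],0]]'; python3 -m handwheel '[[1,[0,0,0.5],0],[1,[0,0,0],0]]'; python3 -m handwheel '[[1,[0,0,0.7],0],[1,[0,0,0],0]]'; python3 -m handwheel '[[1,[0,0,0.7],0],[1,[0,0,0],0]]'; python3 -m handwheel '[[1,[0,0,0.7],0],[1,[0,0,0],0]]'; python3 -m handwheel '[[1,[0,0,0.7],0],[1,[0,0,0],0]]')| grep -E "eef|force"
```

```text
eef_pos: [573.7, -74.5, 150.0]
ft_force: [-0.1, -0.3, 1.9]
eef_pos: [573.7, -74.5, 149.6]
ft_force: [-0.1, -0.4, 0.8]
eef_pos: [573.8, -74.7, 148.8]
ft_force: [-0.1, -0.6, 1.4]
eef_pos: [573.7, -74.7, 148.1]
ft_force: [-0.3, -1.7, 1.5]
eef_pos: [573.7, -74.5, 147.3]
ft_force: [0.5, -0.8, 1.5]
eef_pos: [573.7, -74.4, 146.6]
ft_force: [-0.4, -0.8, 2.0]
```

```bash
(python3 -m handwheel '[[1,[0,0,0.4],0],[1,[0,0,0],0]]'; python3 -m handwheel '[[1,[0,0,0.4],0],[1,[0,0,0],0]]'; python3 -m handwheel '[[1,[0,0,0.3],0],[1,[0,0,0],0]]'; python3 -m handwheel '[[1,[0,0,0.3],0],[1,[0,0,0],0],[1,[0,0,0],0]]')| grep -E "eef|force"
```

```text
eef_pos: [573.7, -74.4, 146.3]
ft_force: [0.2, -2.6, 2.0]
eef_pos: [573.7, -74.4, 146.0]
ft_force: [-0.5, -1.2, 2.9]
eef_pos: [573.8, -74.4, 145.9]
ft_force: [-0.9, -1.4, 4.2]
eef_pos: [573.8, -74.5, 145.9]
ft_force: [-0.2, -1.5, 7.0]
```

```bash
python3 -m handwheel '[[1,[0,0,-1],0],[1,[0,0,-1],0],[1,[0,0,-1],0],[1,[0,0,-1],0],[1,[0,0,-1],0],[1,[0,0,-5],0],[1,[0,0,-15],0.12],[1,[0,0,-15],0.12],[1,[0,0,-15],0.12],[1,[0,0,0],0.12],[1,[0,0,0],0.12],[1,[0,0,0],0.12],[1,[0,0,0],0.12],[1,[0,0,0],0.12],[1,[0,0,0],0.12],[1,[0,0,0],0.12],[1,[0,0,0],0.12],[1,[0,0,0],0.12],[1,[0,0,0],0.12],[1,[0,0,0],0.01]]'; python3 -m handwheel '[[0,[-15,10,0],0],[0,[-30,20,0],0],[0,[-30,20,0],0],[0,[-30,21,0],0],[0,[0,0,0],0],[0,[0,0,0],0]]'; python3 -c "
from h import *
st()
s=vision.snapshot('side');cv2.imwrite('pics/s5.png',cv2.resize(s['image'][140:270,250:370,::-1],(554,600)));W=cloud(s);q=W.reshape(-1,3);q=q[np.isfinite(q[:,0])]
r=q[(q[:,2]>50)&(q[:,2]<62)&(q[:,0]>470)&(q[:,0]<530)&(abs(q[:,1]-32)<30)];print(len(r),np.round(np.percentile(r,[3,50,97],axis=0),1))
q=q[(q[:,2]>64)&(q[:,2]<86)&(abs(q[:,0]-574)<15)&(abs(q[:,1]-30)<170)]
for lo in range(-110,170,30):
  r=q[(q[:,1]>lo)&(q[:,1]<lo+30)]
  if len(r): print(lo,len(r),np.round(np.median(r,0),1))
"
```

```text
time_s: 20.33
eef_pos: [573.5, -73.8, 200.0]
orientation: [2.201, -2.241, -0.001]
ft_force: [0.3, -0.1, 0.1]
width: 0.1
time_s: 20.83
eef_pos: [503.2, 34.4, 200.2]
orientation: [-2.212, 2.231, 0.004]
ft_force: [0.7, -0.9, 0.6]
width: 42.7
20.8333 [503.2  34.4 200.2] F [ 0.7 -0.9  0.6] w 42.7 x [-0.008 -1.    -0.002] z [-0.002  0.002 -1.   ]
45 [[493.4  24.5  50.2]
 [503.8  32.8  56.1]
 [514.3  37.1  58.5]]
-110 66 [573.  -95.1  76.3]
-80 67 [573.1 -65.2  76.4]
-50 71 [573.6 -35.4  76.1]
-20 76 [573.8  -5.8  76.5]
10 85 [574.1  26.   76.6]
40 87 [575.5  54.8  76.5]
70 93 [575.7  86.1  76.5]
100 102 [576.  115.1  76.7]
130 101 [575.7 145.7  76.5]
160 52 [576.9 164.9  74.5]
```

```bash
python3 -m handwheel '[[0,[2.5,0,20],0],[0,[0,0,30],0],[0,[0,0,30],0],[0,[0,0,15],0],[0,[0,0,0],0],[0,[0,0,0],0]]'; python3 -c "
from h import *
st()
s=vision.snapshot('side');cv2.imwrite('pics/s6.png',cv2.resize(s['image'][140:270,250:370,::-1],(554,600)))"
```

```text
time_s: 21.38
eef_pos: [504.8, 27.6, 105.4]
orientation: [2.203, -2.24, 0.0]
ft_force: [0.4, 0.6, 1.3]
width: 42.8
21.3833 [504.8  27.6 105.4] F [0.4 0.6 1.3] w 42.8 x [-0.017 -1.     0.   ] z [-0. -0. -1.]
```

View pics/s6.png

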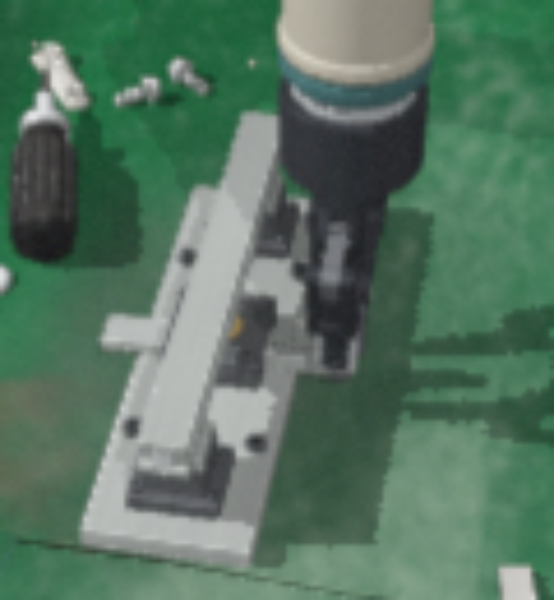

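```bash
python3 -m handwheel '[[0,[-4,0,1],0],[0,[0,0,0],0],[0.4,[0,0,0],0],[0.6,[0,0,0],0],[1,[0,0,0],0],[1,[0,0,0],0],[1,[0,0,0],0],[1,[0,0,0],0],[1,[0,0,0],0],[1,[0,0,0],0]]'; python3 -c "
from h import *
st()"
```

```text
time_s: 22.27
eef_pos: [504.6, 29.3, 105.3]
orientation: [2.2, -2.238, 0.01]
ft_force: [-0.9, -8.6, 3.0]
width: 10.7
22.2667 [504.6  29.3 105.3] F [-0.9 -8.6  3. ] w 10.7 x [-0.017 -1.     0.007] z [ 0.002 -0.007 -1.   ]
```

```bash
python3 -m handwheel '[[1,[1.5,0,0],0],[1,[0,0,0],0],[1,[0,2,0],0],[1,[0,2,0],0],[1,[0,2,0],0],[1,[0,2,0],0],[1,[0,2,0],0],[1,[0,2,0],0],[1,[0,2,0],0],[1,[0,2,0],0],[1,[0,2,0],0],[1,[0,2,0],0],[1,[0,2,0],0],[1,[0,2,0],0],[1,[0,0,0],0],[1,[0,0,0],0]]'; python3 -c "
from h import *
st()"
```

```text
time_s: 23.6
eef_pos: [482.9, 29.4, 105.3]
orientation: [-2.203, 2.239, -0.013]
ft_force: [4.7, -6.2, 0.3]
width: 10.8
23.6 [482.9  29.4 105.3] F [ 4.7 -6.2  0.3] w 10.8 x [-0.017 -1.     0.005] z [ 0.006 -0.006 -1.   ]
```

```bash
python3 -m handwheel '[[1,[0,2,0],0],[1,[0,2,0],0],[1,[0,1,0],0],[1,[0,0,0],0],[1,[0,0,0],0]]'; python3 -c "
from h import *
st()
s=vision.snapshot('side');W=cloud(s);q=W.reshape(-1,3);q=q[np.isfinite(q[:,0])]
q=q[(q[:,2]>60)&(q[:,2]<86)&(abs(q[:,0]-574)<15)&(abs(q[:,1]-30)<170)]
for lo in range(-110,170,30):
  r=q[(q[:,1]>lo)&(q[:,1]<lo+30)]
  if len(r): print(lo,len(r),np.round(np.median(r,0),1))
"
```

```text
time_s: 24.02
eef_pos: [478.1, 29.5, 105.3]
orientation: [-2.203, 2.239, -0.014]
ft_force: [5.0, -6.0, 0.2]
width: 10.8
24.0167 [478.1  29.5 105.3] F [ 5.  -6.   0.2] w 10.8 x [-0.017 -1.     0.006] z [ 0.007 -0.006 -1.   ]
-110 62 [572.6 -94.3  70.8]
-80 68 [573.1 -65.4  71.4]
-50 74 [573.8 -34.8  71.2]
-20 78 [574.1  -4.9  70.9]
10 81 [574.4  24.4  71. ]
40 89 [575.4  55.1  71. ]
70 90 [575.3  85.7  71.2]
100 101 [576.1 115.7  71.3]
130 104 [575.8 145.8  71.4]
160 50 [576.5 165.2  70.3]
```

```bash
python3 -m handwheel '[[1,[0,1,0],0],[1,[0,0,0],0],[0.6,[0,0,0],0],[0.4,[0,0,0],0],[0,[0,0,0],0],[0,[0,0,0],0],[0,[0,0,0],0]]'; python3 -c "
from h import *
st()";python3 -m handwheel '[[0,[0,0,-10],0],[0,[0,0,-30],0],[0,[0,0,-30],0],[0,[0,0,-25],0],[1,[-25,-20,0],0],[1,[-26,-26,0],0],[1,[-26,-26,0],0],[1,[-27,-25,0],0],[1,[0,0,0],0],[1,[0,0,0],0],[1,[0,0,0],0]]'; python3 -c "
from h import *
st()
s=vision.snapshot('side');cv2.imwrite('pics/s7.png',cv2.resize(s['image'][140:270,250:370,::-1],(554,600)));W=cloud(s);q=W.reshape(-1,3);q=q[np.isfinite(q[:,0])]
r=q[(q[:,2]>50)&(q[:,2]<62)&(q[:,0]>440)&(q[:,0]<530)&(abs(q[:,1]-32)<30)];print(len(r),np.round(np.percentile(r,[3,50,97],axis=0),1))
q=q[(q[:,2]>60)&(q[:,2]<86)&(abs(q[:,0]-574)<15)&(abs(q[:,1]-30)<170)]
for lo in range(-110,170,30):
  r=q[(q[:,1]>lo)&(q[:,1]<lo+30)]
  if len(r): print(lo,len(r),np.round(np.median(r,0),1))
"
```

```text
time_s: 24.65
eef_pos: [474.0, 32.7, 104.3]
orientation: [-2.205, 2.238, 0.001]
ft_force: [0.3, 0.2, -0.1]
width: 42.4
24.65 [474.   32.7 104.3] F [ 0.3  0.2 -0.1] w 42.4 x [-0.015 -1.    -0.001] z [-0.001  0.001 -1.   ]
time_s: 25.57
eef_pos: [572.0, 134.3, 198.9]
orientation: [2.203, -2.237, -0.001]
ft_force: [-0.3, -0.7, 0.1]
width: -0.5
25.5667 [572.  134.3 198.9] F [-0.3 -0.7  0.1] w -0.5 x [-0.015 -1.     0.001] z [-0.001 -0.001 -1.   ]
45 [[465.8  25.   50.5]
 [478.   33.3  56.6]
 [488.1  36.4  59.1]]
-110 48 [568.9 -94.2  71. ]
-80 67 [574.3 -65.1  70.7]
-50 66 [572.2 -35.9  71. ]
-20 63 [572.   -5.3  71.1]
10 62 [570.7  24.9  71.2]
40 46 [568.6  52.3  70.9]
70 69 [571.4  88.9  71.3]
100 96 [575.2 115.   71.2]
130 106 [576.1 144.9  71.2]
160 48 [576.6 165.4  70.3]
```

```bash
python3 -m handwheel '[[1,[-1,-3,20],0],[1,[0,0,20],0],[1,[0,0,8],0],[1,[0,0,3],0],[1,[0,0,0],0],[1,[0,0,0],0]]'; (python3 -m handwheel '[[1,[0,0,0.7],0],[1,[0,0,0],0]]'; python3 -m handwheel '[[1,[0,0,0.7],0],[1,[0,0,0],0]]'; python3 -m handwheel '[[1,[0,0,0.5],0],[1,[0,0,0],0]]')| grep -E "eef|force"
```

```text
time_s: 26.12
eef_pos: [576.1, 135.0, 149.1]
orientation: [-2.203, 2.239, -0.001]
ft_force: [-0.3, -0.4, -0.3]
width: 0.0
eef_pos: [576.3, 135.6, 148.4]
ft_force: [-0.2, 0.1, -0.3]
eef_pos: [576.0, 135.8, 147.2]
ft_force: [0.0, 0.8, -0.0]
eef_pos: [575.8, 135.7, 146.4]
ft_force: [-0.9, 0.2, 0.3]
```

```bash
(python3 -m handwheel '[[1,[0,0,0.4],0],[1,[0,0,0],0]]'; python3 -m handwheel '[[1,[0,0,0.4],0],[1,[0,0,0],0]]'; python3 -m handwheel '[[1,[0,0,0.3],0],[1,[0,0,0],0]]'; python3 -m handwheel '[[1,[0,0,0.3],0],[1,[0,0,0],0]]')| grep -E "eef|force"
```

```text
eef_pos: [575.8, 135.7, 145.9]
ft_force: [-0.7, -0.6, 0.6]
eef_pos: [575.8, 135.7, 145.5]
ft_force: [0.2, -0.2, -0.6]
eef_pos: [575.9, 135.7, 145.3]
ft_force: [-0.1, -1.4, -0.5]
eef_pos: [575.9, 135.7, 145.0]
ft_force: [0.3, 0.4, -0.4]
```

```bash
(python3 -m handwheel '[[1,[0,0,0.3],0],[1,[0,0,0],0]]'; python3 -m handwheel '[[1,[0,0,0.3],0],[1,[0,0,0],0]]'; python3 -m handwheel '[[1,[0,0,0.3],0],[1,[0,0,0],0]]')| grep -E "eef|force"
```

```text
eef_pos: [575.9, 135.7, 144.8]
ft_force: [0.2, 0.6, 1.5]
eef_pos: [575.9, 135.6, 144.8]
ft_force: [-1.2, -0.4, 4.6]
eef_pos: [575.9, 135.6, 144.8]
ft_force: [-2.4, -0.9, 7.5]
```

```bash
python3 -m handwheel '[[1,[0,0,0],0],[1,[0,0,-1],0],[1,[0,0,-1],0],[1,[0,0,-1],0],[1,[0,0,-5],0],[1,[0,0,-5],0],[1,[15,0,0],0],[1,[30,0.2,0],0],[1,[30,0.2,0],0],[1,[30,0.2,0],0],[1,[30,0.2,0],0],[1,[30,0.2,0],0],[1,[30,0.2,0],0],[1,[15,0,0],0],[1,[0,0,6],0],[1,[0,0,3],0],[1,[0,0,1],0],[1,[0,0,0],0],[1,[0,0,0],0]]'; (python3 -m handwheel '[[1,[0,0,0.5],0],[1,[0,0,0],0]]'; python3 -m handwheel '[[1,[0,0,0.5],0],[1,[0,0,0],0]]'; python3 -m handwheel '[[1,[0,0,0.3],0],[1,[0,0,0],0]]')| grep -E "eef|force"
```

```text
time_s: 29.37
eef_pos: [571.6, -72.5, 146.8]
orientation: [-2.207, 2.235, 0.002]
ft_force: [0.5, 0.6, 0.1]
width: -0.1
eef_pos: [571.6, -73.4, 146.6]
ft_force: [0.4, 0.2, 0.3]
eef_pos: [571.5, -74.0, 146.1]
ft_force: [0.9, 0.5, 0.8]
eef_pos: [571.5, -74.3, 145.8]
ft_force: [-0.0, -1.5, -0.2]
```

```bash
(python3 -m handwheel '[[1,[0,0,0.3],0],[1,[0,0,0],0]]'; python3 -m handwheel '[[1,[0,0,0.3],0],[1,[0,0,0],0]]'; python3 -m handwheel '[[1,[0,0,0.3],0],[1,[0,0,0],0]]'; python3 -m handwheel '[[1,[0,0,0.3],0],[1,[0,0,0],0]]')| grep -E "eef|force"
```

```text
eef_pos: [571.4, -74.3, 145.5]
ft_force: [0.0, 0.2, -0.0]
eef_pos: [571.5, -74.3, 145.1]
ft_force: [-0.1, -0.2, 0.0]
eef_pos: [571.4, -74.3, 144.9]
ft_force: [-0.3, 0.7, 0.2]
eef_pos: [571.5, -74.3, 144.8]
ft_force: [-0.5, 0.6, 2.9]
```

```bash
(python3 -m handwheel '[[1,[0,0,0.3],0],[1,[0,0,0],0]]'; python3 -m handwheel '[[1,[0,0,0.15],0],[1,[0,0,0],0],[1,[0,0,0],0]]')| grep -E "eef|force"
```

```text
eef_pos: [571.5, -74.4, 144.8]
ft_force: [-1.3, 0.5, 5.6]
eef_pos: [571.5, -74.4, 144.8]
ft_force: [-1.9, 1.0, 5.7]
```

```bash
python3 -m handwheel '[[1,[0,0,-1],0],[1,[0,0,-1],0],[1,[0,0,-4],0],[1,[0,0,-20],0],[1,[0,0,-30],0],[1,[0,0,-30],0],[1,[0,20,-20],0],[1,[0,0,0],0],[1,[0,0,0],0],[1,[0,0,0],0],[1,[0,0,0],0]]'; python3 -c "
from h import *
st()
s=vision.snapshot('side');cv2.imwrite('pics/s8.png',s['image'][:,:,::-1]);W=cloud(s);q=W.reshape(-1,3);q=q[np.isfinite(q[:,0])]
q=q[(q[:,2]>60)&(q[:,2]<86)&(abs(q[:,0]-574)<17)&(abs(q[:,1]-30)<170)]
print(cv2.minAreaRect(q[:,:2].astype(np.float32)))
for lo in range(-110,170,60):
  r=q[(q[:,1]>lo)&(q[:,1]<lo+30)]
  if len(r): print(lo,len(r),np.round(np.median(r,0),1))
"
```

```text
time_s: 31.87
eef_pos: [551.6, -73.4, 249.0]
orientation: [2.205, -2.237, -0.002]
ft_force: [-0.2, 0.0, -0.5]
width: 0.3
31.8667 [551.6 -73.4 249. ] F [-0.2  0.  -0.5] w 0.3 x [-0.015 -1.    -0.   ] z [-0.001  0.    -1.   ]
((575.0923461914062, 26.849349975585938), (282.6442565917969, 26.73013687133789), 89.25811004638672)
-110 65 [572.9 -96.9  70.9]
-50 70 [574.1 -34.   70.7]
10 78 [574.6  25.5  71. ]
70 93 [574.9  85.7  70.9]
130 106 [576.2 145.8  71.2]
```

View pics/s8.png

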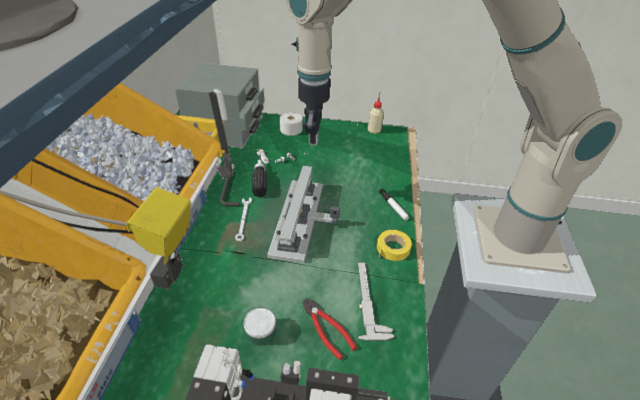

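The straightedge lies level and centred along the rests (pixels about 300,210), the pull is out (330,213), the bystanders are where they were, and the arm is clear.

```bash
python3 -c "
from bench import bot
print(bot.hand_in())"
```

```text
the job is handed in; nothing more can be done
None
```

I set the straightedge on the fixture, showed that it rocked, drew the wedge out and showed that it no longer rocks. The job is handed in at about 32 s; it gave no verdict.

- **Before:** I set the straightedge down softly, with about 9 N on the wrist at most, and let go. Pressed over the left and then the right rest, it gave way at about 1.5 N and went down 4.4 and 4.2 mm. It then landed hard, and I stopped at about 7 N on each side.
- **Wedge:** I drew it out about 27 mm by its pull and released it. The camera saw the tab move about 26.5 mm.
- **After:** Over both rests the straightedge was solid at once, at the same height (TCP z 144.8 mm), pressed to 7.5 N on the left and 5.7 N on the right. The camera shows it level to within its noise, centred within about 3 mm and turned less than 1°. The gripper is clear and, in the last picture, the caliper, spanner, side cutters and grease tin look undisturbed.

**Disagreement:** The rocking gave about 5.0 mm for how far the middle rest stood proud. The drop in contact height, and in the camera depth, gave about 5.4 mm. That puts the middle rest level to about 0.5 mm low, inside the allowed band. I did not measure the middle rest's height directly under the straightedge.

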